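# Set out the thread for a patchwork block

### The arm

A 6-joint arm with a two-finger parallel gripper is mounted at the origin on the work surface. World frame = base frame: x ahead of the robot, y to its left, z up, the work surface at z = 0. Lengths are in m, angles in rad, forces in N, time in s.
With the tool pointing down it reaches from about 0.275 to 0.725 m from the base axis. Payload 15.9 kg.
Tool frame: the origin (TCP) lies at the very end of the fingers, on their centre line; the grasp point (between the pads) lies 19 mm behind it; z points along the fingers, y is the line along which they close (so a half turn about z gives the same grasp; the last joint's range is limited). The gripper opens to 85 mm and grips with 20 to 120 N. Pads are 22 mm wide; open, the fingers measure 114 mm over their backs; the gripper's body (76 mm by 85 mm) begins 54 mm behind the grasp point. The pads swing forward as they close: fully open they stand 13 mm farther back than shut.
Start: joints at [1.151, 0.213, -0.034, 1.323, 0, 1.571], TCP at [0.204, 0.457, 0.231] pointing down, gripper open.
Joint ranges: [-2.98, 2.98], [-0.74, 1.72], [-1.14, 1.35], [-2.1, 2.04], [-1.57, 1.44], [-3.14, 3.14]. Speed limits (rad/s): [1.89, 1.89, 2.39, 2.57, 3.14, 3.14].

### API

Orientations are given as a unit quaternion [x, y, z, w].
In Python, from workcell import robot, get_image, camera_model, close_job gives the robot as it stands.
- The arm moves only by the shell command python3 -m inch 'ROWS'. ROWS is JSON, a list that holds one entry, the list of rows, each a list of 5 numbers: the shift along the tool's x, y, z in cm, then the turn about the tool's z in degrees, then the finger opening in cm, from 0 to 8.54. In form: [[[dx, dy, dz, turn, grip], ...]]. A call has 1 to 8 rows; each row shifts and turns the commanded pose from where the row before left it, along the tool's axes as they then stand; what a row does not reach is not made up. A row lasts 1/12 s, in which the tool goes at most 41.7 mm and 7.16 degrees, less where a joint would pass 70% of its speed; a pose out of reach is approached as far as the arm can. A call is refused whole if a number of a shift passes 4.17 or a number of a turn 7.16, either way. A call with a gripper value outside its range is refused whole. The fingers move at their own pace and stop on an object; the grip force is fixed at half the most. Time passes only in rows, so rows that do not move let the fingers close. It gives the time, the measured TCP pose, the force, the opening and the grip force at its end, in the units of the state.
- robot.get_state(): the state, without advancing time (a new reading comes with each control period).
- get_image(name): name is "scene" or "top" or "wrist"; returns (picture, depth): 400x640x3 uint8, red, green, blue; 400x640 float32, m along the optical axis (not along the pixel's ray), 0 where there is no reading.
- camera_model(name): a dict with "intrinsics" (3x3 intrinsics, pixels), "position" and "orientation" of the camera in the world. Camera axes: x right, y down, z forward; pixel columns grow to the right and rows downward; lengths in m; the calibration is good to about 2 mm. A picture is of the moment at which its call begins: read the wrist's pose just before it. camera_model takes no time and is no camera call; for the wrist camera it gives the pose at the moment of the call.
- close_job(): hands the job in; it is judged then, once.
The state is a dict: "time": time; "qpos": joint angles; "joint_vel": joint speeds; "effort": joint torques, N m; "tcp_pos": TCP position; "eef_rot": TCP orientation; "contact_force": force on the tool from outside, world axes, zero at the start; "ft_torque": the same for the moment, N m; "width": finger opening in m; "gripper_force": force on a finger pad.
Only numpy, scipy, OpenCV 4.12 (cv2) and the standard library are available. Lean on these libraries where they do the work, as an engineer would, in place of code of your own. Each camera call takes 0.05 s, during which the arm holds its last target. There are 200 camera calls.

### The job

Set out the thread on the wooden board: stand the navy spool in the middle of the navy card, the red spool in the middle of the red card, and the yellow spool on the bare wood midway between the two cards. Then lay each bobbin flat and centred on top of the spool of its own colour. Do not knock any spool over, and leave the pin tin and the pattern weight where they are.

Things in the scene. Friction and masses are not known exactly. Their poses are not given: they have to be found in the camera images.
- navy_spool: Loose spool of navy thread: a plain upright cylinder, 36 mm across and 55 mm tall, navy with a thin white foot, flat top with a white disc and a dark hole. It starts standing on the cutting mat (mat top 3 mm above the table). Origin: centre of its underside, z up.
- yellow_spool: Loose spool of yellow thread: a plain upright cylinder, 36 mm across and 55 mm tall, yellow with a thin white foot, flat top with a white disc and a dark hole. It starts standing on the cutting mat (mat top 3 mm above the table). Origin: centre of its underside, z up.
- red_spool: Loose spool of red thread: a plain upright cylinder, 36 mm across and 55 mm tall, red with a thin white foot, flat top with a white disc and a dark hole. It starts standing on the cutting mat (mat top 3 mm above the table). Origin: centre of its underside, z up.
- yellow_bobbin: Loose small metal-rimmed bobbin wound with yellow thread, lying flat: a disc 26 mm across and 13 mm high, yellow on top with a silver rim and a dark centre hole. It starts on the cutting mat (mat top 3 mm above the table). Origin: centre of its underside, z up.
- red_bobbin: Loose small metal-rimmed bobbin wound with red thread, lying flat: a disc 26 mm across and 13 mm high, red on top with a silver rim and a dark centre hole. It starts on the cutting mat (mat top 3 mm above the table). Origin: centre of its underside, z up.
- navy_card: Navy colour card with a narrow white border, 70 by 70 mm and 3 mm thick, fixed on one end of the wooden board (which end changes), its centre 140 mm from the middle of the board along the board's length. Its top is 12 mm above the table. Origin: centre of its underside, z up.
- red_card: Red colour card with a narrow white border, 70 by 70 mm and 3 mm thick, fixed on one end of the wooden board (which end changes), its centre 140 mm from the middle of the board along the board's length. Its top is 12 mm above the table. Origin: centre of its underside, z up.
- board: Flat pale wooden thread board, fixed on the cutting mat: 400 mm long (its y axis), 90 mm wide (its x axis), 6 mm thick, its top 9 mm above the table. The two colour cards lie at its ends and its middle is bare. Origin: centre of its underside, which is also exactly midway between the two cards.
- pin_tin: Bystander, to be left alone: loose flat round steel pin tin with a green lid disc, 56 mm across, 18 mm high, standing among the spools and bobbins. Origin: centre of its underside.
- weight: Bystander, to be left alone: loose dark round steel pattern weight with a brass stud, 48 mm across, 30 mm high in all, beyond the end of the board to the robot's right (-y). Origin: centre of its underside.
Things that resemble listed ones, but are neither listed nor needed, are in the scene too. Leave any purple or turquoise look-alike of the yellow_spool alone.

How it is judged:
At the end, for the whole second after the job is handed in: Navy and red spools upright on their own cards within 15 mm of centre; yellow spool upright on the board within 15 mm, along and across, of the point midway between the cards; yellow and red bobbins flat on their own spools within 10 mm of the axis; all released and at rest (horizontal distance between navy_spool and navy_card below 0.015 m and height (world z) of navy_spool between 0.008 and 0.016 m and horizontal distance between red_spool and red_card below 0.015 m and height (world z) of red_spool between 0.008 and 0.016 m and x of yellow_spool in the frame of board between -0.015 and 0.015 m and y of yellow_spool in the frame of board between -0.015 and 0.015 m and height (world z) of yellow_spool between 0.005 and 0.013 m and horizontal distance between yellow_bobbin and yellow_spool below 0.01 m and z of yellow_bobbin in the frame of yellow_spool between 0.051 and 0.059 m and horizontal distance between red_bobbin and red_spool below 0.01 m and z of red_bobbin in the frame of red_spool between 0.051 and 0.059 m and angle between each of navy_spool, yellow_spool, red_spool, yellow_bobbin, red_bobbin's own z axis and vertical below 0.12 rad and linear speed of each of navy_spool, yellow_spool, red_spool, yellow_bobbin, red_bobbin below 0.02 m/s and angular speed of each of navy_spool, yellow_spool, red_spool, yellow_bobbin, red_bobbin below 0.3 rad/s); the robot touches nothing.
It fails at once if a spool is knocked over (tilted more than about 50 degrees) (angle between any of navy_spool, yellow_spool, red_spool's own z axis and vertical above 0.9 rad).
It fails at once if the pin tin or the pattern weight is moved more than 20 mm (distance of any of pin_tin, weight from where it was at the start of the episode above 0.02 m).
It also fails if it takes over 104 s, if anything falls off the work surface, if the arm or the gripper's body presses on something with over 40 N, if the wrist force passes 120 N, or if a joint passes its speed limit or range.

## Working session

There is one attempt and no reset: what is moved stays moved. The work goes in short steps, Python scripts to look and compute and a shell command to move; the robot and the scene stay as the last step left them, time stands still between calls to the robot, and variables do not carry over. Pictures are saved under pics/ and viewed, at most 14 in all, crops included, and the job is handed in when it is done.

```bash
mkdir -p pics; ls
python3 - <<'E'
from workcell import robot,get_image,camera_model
import cv2,numpy as np
s=robot.get_state();print(s)
for n in("scene","top"):
    im,d=get_image(n);cv2.imwrite(f"pics/{n}0.png",im[:,:,::-1]);np.savez(f"{n}0.npz",im=im,d=d)
    m=camera_model(n);print(n,m)
E
```

```text
pics
{'time': 0.0, 'qpos': array([ 1.15101436e+00,  2.13347206e-01, -3.50424725e-02,  1.32345581e+00,
       -1.66075734e-06,  1.57083166e+00]), 'joint_vel': array([-0.00029424, -0.00075064,  0.00031787, -0.00065321,  0.00016786,
        0.00024257]), 'effort': array([-1.86162331e-03, -6.86146832e+01,  4.87123311e+01,  1.76718511e-02,
       -4.54391948e-04, -9.29341809e-06]), 'tcp_pos': array([0.20365352, 0.4563027 , 0.23082721]), 'eef_rot': array([ 2.08370530e-01,  9.78049818e-01, -5.13243817e-04, -1.08477062e-04]), 'contact_force': array([-0.60397016, -0.42122   ,  0.27220855]), 'ft_torque': array([-0.03784321,  0.02099709,  0.03318675]), 'gripper_force': 0.0, 'width': 0.08532400846861446}
scene {'intrinsics': array([[465.33318242,   0.        , 319.62166455],
       [  0.        , 465.33318242, 195.68765021],
       [  0.        ,   0.        ,   1.        ]]), 'position': array([ 0.75779953, -0.57165314,  0.95572348]), 'orientation': array([ 0.9147096 ,  0.28259121, -0.07696826, -0.27843211])}
top {'intrinsics': array([[510.08067583,   0.        , 322.8965708 ],
       [  0.        , 510.08067583, 198.06526177],
       [  0.        ,   0.        ,   1.        ]]), 'position': array([ 0.24764079, -0.03258383,  1.278263  ]), 'orientation': array([ 0.71091541, -0.7002845 ,  0.0467454 , -0.04489721])}
```

View pics/top0.png

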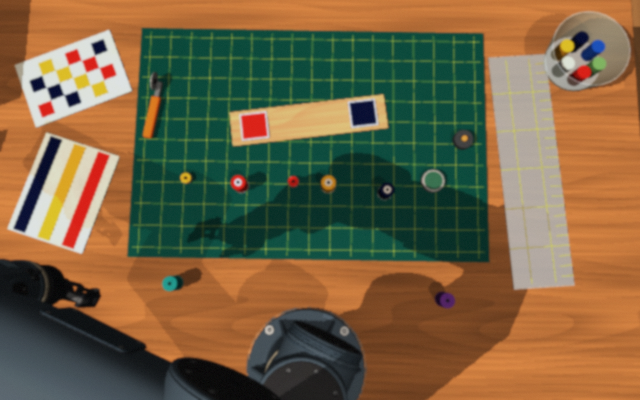

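View pics/scene0.png

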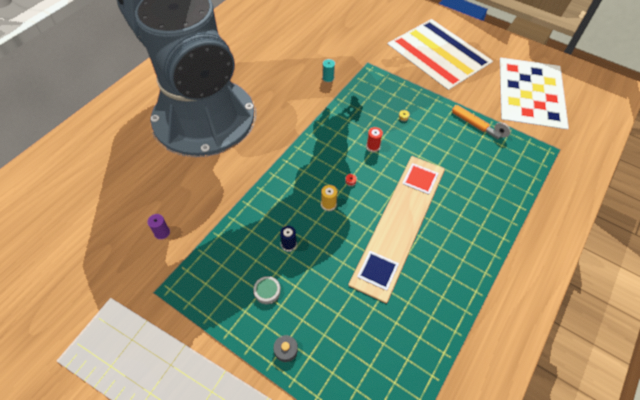

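Top view: yellow bobbin (186,178), red spool (238,183), red bobbin (293,181), yellow spool (328,183), navy spool (387,190), tin (433,181), weight (464,139), red card (254,125) and navy card (363,113). In the scene view the same things appear at: yellow bobbin (404,116), red spool (375,138), red bobbin (351,180), yellow spool (329,197), navy spool (288,237), red card (421,179) and navy card (379,270).

```bash
cat > h.py <<'E'
import numpy as np,cv2
from scipy.spatial.transform import Rotation as R
from workcell import robot,get_image,camera_model
def ray(m,uv):
    K=m["intrinsics"];d=np.linalg.inv(K)@np.array([uv[0],uv[1],1.]);d=R.from_quat(m["orientation"]).apply(d)
    return np.array(m["position"]),d
def plane(m,uv,z):
    p,d=ray(m,uv);return p+d*(z-p[2])/d[2]
def tri(m1,a,m2,b):
    p,d=ray(m1,a);q,e=ray(m2,b);d=d/np.linalg.norm(d);e=e/np.linalg.norm(e)
    s=np.linalg.lstsq(np.c_[d,-e],q-p,rcond=None)[0];A=p+d*s[0];B=q+e*s[1]
    return (A+B)/2,np.linalg.norm(A-B)
def proj(m,P):
    c=R.from_quat(m["orientation"]).inv().apply(np.array(P)-m["position"]);c=m["intrinsics"]@c;return c[:2]/c[2]
def masks(im):
    h,s,v=[c.astype(int) for c in cv2.split(cv2.cvtColor(im,cv2.COLOR_RGB2HSV))]
    return dict(red=((h<6)|(h>172))&(s>150)&(v>70),yellow=(h>15)&(h<28)&(s>150)&(v>90),navy=(h>108)&(h<130)&(s>90)&(v<140),
        white=(s<75)&(v>110))
def blobs(mask,amin=8):
    n,l,st,c=cv2.connectedComponentsWithStats(mask.astype(np.uint8));
    return [(c[i].round(1),st[i]) for i in range(1,n) if st[i][4]>=amin]
E
python3 - <<'E'
from h import *
roi={"top":(160,85,450,215),"scene":(250,90,460,310)}
for n in roi:
    z=np.load(n+"0.npz");im=z["im"];x0,y0,x1,y1=roi[n]
    for k,m in masks(im).items():
        q=np.zeros_like(m);q[y0:y1,x0:x1]=m[y0:y1,x0:x1]
        for c,s in blobs(q,6 if k=="white" else 12):print(n,k,c,s)
    cv2.imwrite(f"pics/c{n}.png",cv2.resize(im[y0:y1,x0:x1,::-1],None,fx=2.7,fy=2.7,interpolation=cv2.INTER_CUBIC))
E
```

```text
top red [253.7 125.5] [242 114  24  24 479]
top red [238.7 183.1] [231 175  16  17 147]
top red [293. 181.] [288 176  11  11  95]
top yellow [185.5 177.4] [180 172  12  11 105]
top yellow [328.  182.7] [321 175  15  16 146]
top navy [362.7 112.7] [351 102  24  23 442]
top navy [383.4 192.6] [379 184  14  14  54]
top white [362.6 113. ] [347  98  32  31 321]
top white [254.4 125.9] [239 111  31  30 230]
top white [432.4 176.8] [422 169  23  18 134]
top white [237.5 182. ] [234 179   8   7  40]
top white [328. 182.] [326 180   5   5  20]
top white [386.9 189.1] [384 186   7   7  42]
scene red [373.8 140.3] [368 128  14  22 182]
scene red [420.5 178. ] [407 167  28  23 381]
scene red [349.9 179. ] [346 174  10  11  78]
scene yellow [456.9 108.4] [454 106   6   7  30]
scene yellow [403.2 115.3] [400 112   8   8  35]
scene yellow [328.7 197.7] [322 185  15  24 237]
scene navy [288.  239.3] [281 226  15  23 188]
scene navy [378.  269.8] [362 255  33  31 593]
scene white [319.8 113.1] [298  90  44  47  48]
scene white [437.5  93.8] [435  93   6   3   6]
scene white [251.6 111.1] [250  97   
[... 1182 characters left out ...]
228.5] [418 226   3   6   6]
scene white [287.5 231.9] [283 228  10   9  63]
scene white [416.  235.5] [415 233   3   6   6]
scene white [412.8 243.1] [411 240   4   7   8]
scene white [393.4 247.6] [391 244   5   8  12]
scene white [286.8 250.1] [283 249   9   3  15]
scene white [407.  256.5] [406 254   3   6   6]
scene white [403.  265.5] [402 263   3   6   6]
scene white [350.7 278.5] [348 271   7  16  16]
scene white [400.2 272.5] [399 270   3   6   6]
scene white [267.1 289.7] [253 276  28  27 300]
scene white [394.  286.3] [393 284   3   6   7]
scene white [391.  293.5] [390 291   3   6   6]
scene white [386.7 294. ] [386 292   3   5   6]
scene white [380.4 295.8] [379 294   4   4  10]
```

Run:
```python
from h import *
T=camera_model("top");S=camera_model("scene")
pts=dict(red_spool=((237.5,182),(375.1,132.1),.058),yellow_spool=((328,182),(328.9,190.9),.058),navy_spool=((386.9,189.1),(287.5,231.9),.058),
red_bob=((293,181),(350.3,178.5),.016),yel_bob=((185.5,177.4),(403.6,115),.016),red_card=((253.7,125.5),(420.8,178),.012),navy_card=((362.7,112.8),(378.2,269.8),.012))
o={}
for k,(a,b,z) in pts.items():
    X,e=tri(T,a,S,b);o[k]=plane(T,a,z);print(k,X.round(4),round(e,4),"top-plane",o[k].round(4)[:2],"scene-plane",plane(S,b,z).round(4)[:2])
print("tin",plane(T,(433,180.5),.018),"weight",plane(T,(464,139),.025))
d=o["navy_card"]-o["red_card"];print(np.linalg.norm(d),np.degrees(np.arctan2(d[1],d[0])),(o["navy_card"]+o["red_card"])/2)
w=camera_model("wrist");s=robot.get_state();r=R.from_quat(s["eef_rot"]);print("axes",r.as_matrix().round(3));print("cam in tool",r.inv().apply(w["position"]-s["tcp_pos"]),(r.inv()*R.from_quat(w["orientation"])).as_matrix().round(3),w["intrinsics"])
```

```text
red_spool [0.4433 0.1731 0.0569] 0.0006 top-plane [0.4429 0.1727] scene-plane [0.4439 0.1724]
yellow_spool [ 0.4465 -0.0462  0.0577] 0.0005 top-plane [ 0.4462 -0.0464] scene-plane [ 0.4468 -0.0462]
navy_spool [ 0.4314 -0.189   0.0573] 0.0007 top-plane [ 0.4311 -0.1891] scene-plane [ 0.4319 -0.189 ]
red_bob [0.4547 0.0411 0.0139] 0.0003 top-plane [0.4543 0.0409] scene-plane [0.4555 0.0398]
yel_bob [0.4603 0.3122 0.0094] 0.0002 top-plane [0.4593 0.3104] scene-plane [0.4623 0.306 ]
red_card [0.598  0.1453 0.0101] 0.0019 top-plane [0.5967 0.1445] scene-plane [0.599  0.1446]
navy_card [ 0.6355 -0.1329  0.0107] 0.0015 top-plane [ 0.6345 -0.1333] scene-plane [ 0.6363 -0.133 ]
tin [ 0.46061721 -0.30976426  0.018     ] weight [ 0.56654535 -0.38773265  0.025     ]
0.2803516019867555 -82.2492914619497 [0.61557467 0.00560313 0.012     ]
axes [[-0.913  0.408 -0.   ]
 [ 0.408  0.913 -0.001]
 [ 0.    -0.001 -1.   ]]
cam in tool [ 0.06575517  0.00126971 -0.14248849] [[-0.001 -0.965 -0.264]
 [ 1.    -0.001  0.   ]
 [-0.001 -0.264  0.965]] [[319.85541913   0.         314.58163871]
 [  0.         319.85541913 201.67807051]
 [  0.           0.           1.        ]]
```

The two views agree within 2 mm: spool tops are at about 57 mm and card tops at about 11 mm. I'll turn the tool so the fingers close along world x (tool x = +Y, tool y = +X).

```bash
python3 -m inch '[[[0,0,0,6.6,8.5],[0,0,0,6.6,8.5],[0,0,0,6.6,8.5],[0,0,0,6.6,8.5],[0,0,0,6.6,8.5],[0,0,0,6.6,8.5],[0,0,0,6.6,8.5],[0,0,0,6.6,8.5]]]'
python3 -m inch '[[[0,0,0,6.6,8.5],[0,0,0,6.6,8.5],[0,0,0,0,8.5]]]'
cat >> h.py <<'E'
def to(P):
    s=robot.get_state();r=R.from_quat(s["eef_rot"]);d=r.inv().apply(np.array(P)-s["tcp_pos"])*100
    print("t",round(s["time"],2),"tcp",s["tcp_pos"].round(4),"shift cm",d.round(2),"yaw y",round(np.degrees(np.arctan2(*r.as_matrix()[1::-1,1])),2),"w",round(s["width"],4),"F",s["contact_force"].round(1),"q6",round(s["qpos"][5],2))
E
python3 -c "
from h import *
to([.4433,.173,.13])"
```

```text
time: 0.77
tcp_pos: [0.2037, 0.4564, 0.231]
eef_rot: [0.624, 0.782, -0.0, 0.0]
contact_force: [-0.5, 0.4, -0.6]
width: 0.085
gripper_force: 0.0
time: 1.02
tcp_pos: [0.2037, 0.4564, 0.231]
eef_rot: [0.71, 0.705, -0.0, 0.0]
contact_force: [0.3, 0.2, -0.2]
width: 0.0849
gripper_force: 0.0
t 1.02 tcp [0.2037 0.4564 0.231 ] shift cm [-28.17  24.15  10.11] yaw y -0.39 w 0.0849 F [ 0.3  0.2 -0.2] q6 2.73
```

```bash
python3 -m inch '[[[-1.6,1.4,0.6,0,8.5],[-2.8,2.4,1.0,0,8.5],[-2.8,2.4,1.0,0,8.5],[-2.8,2.4,1.0,0,8.5],[-2.8,2.4,1.0,0,8.5],[-2.8,2.4,1.0,0,8.5],[-2.8,2.4,1.0,0,8.5],[-2.8,2.4,1.0,0,8.5]]]' >/dev/null
python3 -m inch '[[[-2.8,2.4,1.0,0,8.5],[-2.4,2.1,0.9,0,8.5],[-1.8,1.5,0.6,0,8.5],[0,0,0,0,8.5],[0,0,0,0,8.5]]]'
python3 - <<'E'
from h import *
to([.4433,.173,.022])
m=camera_model("wrist");im,d=get_image("wrist");cv2.imwrite("pics/w1.png",im[:,:,::-1]);np.savez("w1.npz",im=im,**m)
print(proj(m,[.4433,.173,.058]))
for k,q in masks(im).items():
    if k!="navy":
        for c,s in blobs(q,150):print(k,c,s,plane(m,c,.058).round(4))
E
```

```text
time: 2.1
tcp_pos: [0.4457, 0.1734, 0.1298]
eef_rot: [0.707, 0.707, -0.001, -0.0]
contact_force: [-0.6, 0.5, 0.1]
width: 0.0847
gripper_force: 0.0
t 2.1 tcp [0.4457 0.1734 0.1298] shift cm [-0.03 -0.22 10.78] yaw y 0.02 w 0.0847 F [-0.6  0.5  0.1] q6 1.94
[309.21031378 214.49320644]
red [311.6 206.1] [ 286  177   51   61 1846] [0.445  0.1791 0.058 ]
red [490.2 227.8] [ 454  192   73   73 4593] [0.5717 0.1631 0.058 ]
red [324.3 330.6] [311 315  28  31 647] [0.4546 0.078  0.058 ]
yellow [333.6  18.2] [316   0  37  34 410] [0.4585 0.2965 0.058 ]
white [489.9 224.4] [ 448  184   86   87 1644] [0.5711 0.1657 0.058 ]
white [311.2 213.7] [299 202  25  24 415] [0.4447 0.1736 0.058 ]
white [185. 276.] [164 251  46  52 646] [0.3509 0.1251 0.058 ]
white [444.4 276.8] [421 251  45  54 658] [0.5433 0.1246 0.058 ]
```

View pics/w1.png

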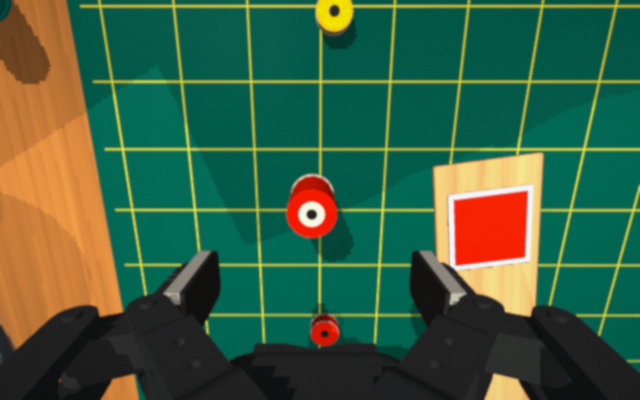

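The wrist view shows the red spool's disc at (311,214), which gives (0.4447, 0.1736) and agrees with the fixed views. The red card is at (490,228) and the yellow bobbin at (334,14). Descending, gripping and lifting.

```bash
python3 -m inch '[[[0,-0.15,2,0,8.5],[0,0,3,0,8.5],[0,0,3,0,8.5],[0,0,1.9,0,8.5],[0,0,1,0,8.5],[0,0,0,0,8.5],[0,0,0,0,3.0],[0,0,0,0,3.0]]]'
python3 -m inch '[[[0,0,0,0,3.0],[0,0,0,0,3.0],[0,0,0,0,3.0],[0,0,0,0,3.0],[0,0,0,0,3.0],[0,0,0,0,3.0],[0,0,0,0,3.0]]]'
python3 - <<'E'
from h import *
z=np.load("w1.npz");m=dict(z);im=z["im"]
q=masks(im)["red"]|masks(im)["white"];q[:,:440]=0;q[275:]=0
c=[b for b in blobs(q,3000)][0];print("card wrist",plane(m,c[0],.012))
print("yb",plane(m,(334,14),.016),"rb",plane(m,(324,331),.016))
T=camera_model("top");print("card tri",tri(T,(253.7,125.5),m,c[0]))
to([.598,.1445,.12])
E
```

```text
time: 2.82
tcp_pos: [0.4448, 0.175, 0.0227]
eef_rot: [0.707, 0.707, 0.001, 0.0]
contact_force: [-0.8, -0.2, -0.4]
width: 0.0631
gripper_force: 0.0
time: 3.4
tcp_pos: [0.4447, 0.1747, 0.0225]
eef_rot: [0.707, 0.707, 0.001, 0.0]
contact_force: [-2.7, -0.5, 12.8]
width: 0.0348
gripper_force: 58.5
card wrist [0.59820278 0.14722396 0.012     ]
yb [0.46094091 0.31006591 0.016     ] rb [0.45577561 0.04559426 0.016     ]
card tri (array([0.59867585, 0.14562239, 0.00896504]), np.float64(0.0026041364527245123))
t 3.4 tcp [0.4447 0.1747 0.0225] shift cm [-2.99 15.34 -9.73] yaw y -0.05 w 0.0348 F [-2.7 -0.5 12.8] q6 1.95
```

```bash
python3 -m inch '[[[0,0,-1,0,3.0],[0,0,-2,0,3.0],[0,0,-2,0,3.0],[-0.3,1.6,-1,0,3.0],[-0.5,2.9,0,0,3.0],[-0.6,2.9,0,0,3.0],[-0.6,2.9,0,0,3.0],[-0.5,2.9,0,0,3.0]]]'
python3 -m inch '[[[-0.4,2.1,0,0,3.0],[0,0,1,0,3.0],[0,0,1.8,0,3.0],[0,0,0,0,3.0],[0,0,0,0,3.0]]]'
python3 - <<'E'
from h import *
m=camera_model("wrist")
im,d=get_image("wrist");cv2.imwrite("pics/w2.png",im[:,:,::-1]);np.savez("w2.npz",im=im,**m)
to([.598,.146,.033])
E
```

```text
time: 4.07
tcp_pos: [0.5775, 0.1487, 0.0824]
eef_rot: [0.707, 0.707, 0.0, 0.0]
contact_force: [0.1, 0.6, 0.2]
width: 0.0347
gripper_force: 59.8
time: 4.48
tcp_pos: [0.596, 0.145, 0.0533]
eef_rot: [0.707, 0.707, -0.001, -0.0]
contact_force: [0.2, -0.3, 0.1]
width: 0.0348
gripper_force: 60.0
t 4.53 tcp [0.5966 0.1453 0.0541] shift cm [0.07 0.14 2.11] yaw y -0.04 w 0.0348 F [-0.7 -0.3  0.1] q6 1.81
```

View pics/w2.png

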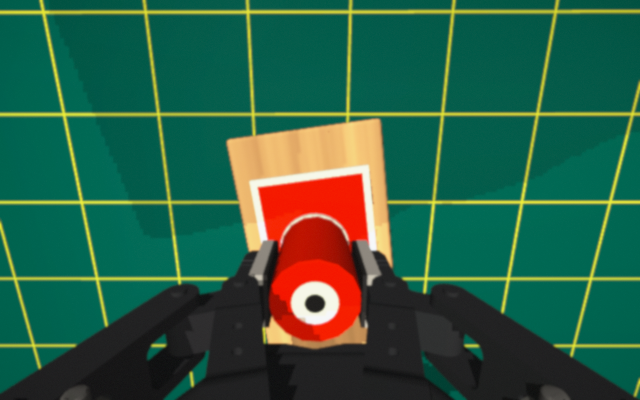

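The red spool is upright in the grip, with its disc at (315,303), above the red card, whose border corners are at (252,182) and (369,168). Lowering.

```bash
python3 -m inch '[[[0,0.1,1,0,3.0],[0,0,0.7,0,3.0],[0,0,0.3,0,3.0],[0,0,0.1,0,3.0],[0,0,0,0,3.0]]]'
```

```text
time: 4.95
tcp_pos: [0.5977, 0.1452, 0.032]
eef_rot: [0.707, 0.707, -0.0, -0.0]
contact_force: [-0.3, 0.5, -1.3]
width: 0.0353
gripper_force: 60.0
```

```bash
python3 -m inch '[[[0,0,0.1,0,3.0],[0,0,0,0,3.0]]]'; python3 -c "
from h import *
to([.598,.1455,.12])"
```

```text
time: 5.12
tcp_pos: [0.5982, 0.1453, 0.0316]
eef_rot: [0.707, 0.707, 0.0, 0.0]
contact_force: [1.2, -0.1, 0.0]
width: 0.0345
gripper_force: 60.1
t 5.12 tcp [0.5982 0.1453 0.0316] shift cm [ 0.02 -0.01 -8.84] yaw y -0.05 w 0.0345 F [ 1.2 -0.1  0. ] q6 1.81
```

```bash
python3 -m inch '[[[0,0,0.07,0,3.0],[0,0,0,0,3.0]]]'; python3 -m inch '[[[0,0,0,0,4.5],[0,0,0,0,6],[0,0,0,0,7],[0,0,0,0,8],[0,0,0,0,8],[0,0,-1,0,8],[0,0,-2,0,8],[0,0,-3,0,8]]]' 
python3 -m inch '[[[0,0,-3,0,8.5],[0,0,0,0,8.5]]]'
python3 - <<'E'
from h import *
m=camera_model("wrist")
im,d=get_image("wrist");cv2.imwrite("pics/w3.png",im[:,:,::-1])
for c,s in blobs(masks(im)["white"],100):print(c,s,plane(m,c,.067).round(4))
to([.4467,-.0462,.12])
E
```

```text
time: 5.28
tcp_pos: [0.5982, 0.1453, 0.0315]
eef_rot: [0.707, 0.707, 0.0, 0.0]
contact_force: [-5.1, -0.9, 10.9]
width: 0.0345
gripper_force: 61.1
time: 5.95
tcp_pos: [0.5965, 0.1449, 0.0898]
eef_rot: [0.707, 0.707, -0.002, -0.001]
contact_force: [0.1, 0.3, -0.4]
width: 0.0797
gripper_force: 0.0
time: 6.12
tcp_pos: [0.6006, 0.1458, 0.1272]
eef_rot: [0.707, 0.707, 0.003, 0.002]
contact_force: [1.6, 0.5, 1.6]
width: 0.0846
gripper_force: 0.0
[307.6 190.7] [ 261  152   95   92 1383] [0.598  0.1655 0.067 ]
[310.2 222. ] [297 210  27  26 478] [0.5996 0.144  0.067 ]
[185.3 275.8] [164 251  46  52 618] [0.5121 0.1048 0.067 ]
[444.3 276.6] [421 251  45  54 649] [0.6938 0.1031 0.067 ]
t 6.17 tcp [0.5999 0.1457 0.1245] shift cm [-19.2  -15.31   0.34] yaw y -0.05 w 0.0852 F [-0.6  0.1 -0.5] q6 1.81
```

The red spool stands on its card (disc at 0.5996, 0.144). Next is the yellow spool.

```bash
python3 -m inch '[[[-1.6,-1.3,0,0,8.5],[-2.8,-2.2,0,0,8.5],[-3,-2.4,0,0,8.5],[-3,-2.4,0,0,8.5],[-3,-2.4,0,0,8.5],[-2.8,-2.2,0,0,8.5],[-1.9,-1.5,0,0,8.5],[-1.1,-0.9,0,0,8.5]]]' >/dev/null
python3 -m inch '[[[0,0,0,0,8.5],[0,0,0,0,8.5]]]' >/dev/null
python3 - <<'E'
from h import *
m=camera_model("wrist")
im,d=get_image("wrist");cv2.imwrite("pics/w4.png",im[:,:,::-1])
print(proj(m,[.4465,-.0462,.058]))
for c,s in blobs(masks(im)["white"],60):print(c,s,plane(m,c,.058).round(4))
for c,s in blobs(masks(im)["red"],100):print(c,s,plane(m,c,.016).round(4))
to([.4467,-.0462,.0225])
E
```

```text
[315.37370033 217.04029659]
[304.1 181.5] [294 174  27  23  79] [ 0.4392 -0.0218  0.058 ]
[317.3 216. ] [304 204  27  25 469] [ 0.4478 -0.0455  0.058 ]
[185.1 275.9] [164 251  45  52 616] [ 0.3539 -0.0898  0.058 ]
[444.4 276.9] [421 251  45  54 659] [ 0.5381 -0.0911  0.058 ]
[535.  270.8] [ 489  251   86   61 1122] [ 0.6015 -0.0865  0.058 ]
[294.7 328.3] [282 323  29  19 132] [ 0.4309 -0.1333  0.058 ]
[328.7  82.8] [311  64  36  38 997] [0.4565 0.0426 0.016 ]
t 7.05 tcp [ 0.4449 -0.0465  0.1206] shift cm [0.03 0.17 9.81] yaw y -0.08 w 0.085 F [-0.  -0.2  0.4] q6 1.47
```

```bash
python3 -m inch '[[[0,0.2,2,0,8.5],[0,0,3,0,8.5],[0,0,2.8,0,8.5],[0,0,1.5,0,8.5],[0,0,0.5,0,8.5],[0,0,0,0,8.5],[0,0,0,0,3.0],[0,0,0,0,3.0]]]' >/dev/null
python3 -m inch '[[[0,0,0,0,3.0],[0,0,0,0,3.0],[0,0,0,0,3.0],[0,0,0,0,3.0],[0,0,0,0,3.0],[0,0,0,0,3.0],[0,0,0,0,3.0]]]'
python3 -c "
from h import *
to([.617,.006,.0625])"
```

```text
time: 8.3
tcp_pos: [0.4475, -0.0467, 0.0235]
eef_rot: [0.707, 0.707, 0.001, 0.001]
contact_force: [-1.9, 0.8, 10.8]
width: 0.0342
gripper_force: 58.7
t 8.3 tcp [ 0.4475 -0.0467  0.0235] shift cm [ 5.28 16.95 -3.87] yaw y -0.05 w 0.0342 F [-1.9  0.8 10.8] q6 1.47
```

```bash
python3 -m inch '[[[0,0,-1,0,3.0],[0,0,-2,0,3.0],[0,0,-2,0,3.0],[0.4,1.5,-0.5,0,3.0],[0.9,2.8,0,0,3.0],[0.9,3,0,0,3.0],[0.9,3,0,0,3.0],[0.9,3,0,0,3.0]]]' >/dev/null
python3 -m inch '[[[0.8,2.4,0,0,3.0],[0.4,1.2,1,0,3.0],[0,0,2,0,3.0],[0,0,0.8,0,3.0],[0,0,0,0,3.0],[0,0,0,0,3.0]]]'
python3 -c "
from h import *
to([.617,.0055,.0295])"
```

```text
time: 9.47
tcp_pos: [0.6152, 0.005, 0.0398]
eef_rot: [0.708, 0.707, -0.0, -0.0]
contact_force: [0.2, -0.6, 0.0]
width: 0.0348
gripper_force: 59.9
t 9.47 tcp [0.6152 0.005  0.0398] shift cm [0.05 0.18 1.03] yaw y -0.07 w 0.0348 F [ 0.2 -0.6  0. ] q6 1.58
```

```bash
python3 -m inch '[[[0,0.15,0.6,0,3.0],[0,0,0.3,0,3.0],[0,0,0.1,0,3.0],[0,0,0,0,3.0],[0,0,0,0,3.0]]]'
```

```text
time: 9.88
tcp_pos: [0.6174, 0.0052, 0.0299]
eef_rot: [0.707, 0.707, 0.0, 0.0]
contact_force: [0.2, 0.2, -0.7]
width: 0.0346
gripper_force: 60.1
```

```bash
python3 -m inch '[[[0,0,0.05,0,3.0],[0,0,0,0,3.0],[0,0,0,0,3.0]]]'; python3 -m inch '[[[0,0,0,0,4.5],[0,0,0,0,6],[0,0,0,0,7],[0,0,0,0,8],[0,0,0,0,8],[0,0,-1,0,8],[0,0,-2,0,8],[0,0,-3,0,8]]]'  >/dev/null
python3 -m inch '[[[0,0,-3,0,8.5],[0,0,0,0,8.5]]]'
python3 - <<'E'
from h import *
m=camera_model("wrist")
im,d=get_image("wrist");cv2.imwrite("pics/w5.png",im[:,:,::-1])
print(proj(m,[.617,.006,.064]))
for c,s in blobs(masks(im)["white"],100):print(c,s,plane(m,c,.064).round(4))
to([.4315,-.189,.12])
E
```

```text
time: 10.13
tcp_pos: [0.6175, 0.0052, 0.0296]
eef_rot: [0.707, 0.707, 0.0, 0.0]
contact_force: [-1.6, -0.1, 4.8]
width: 0.035
gripper_force: 60.5
time: 10.97
tcp_pos: [0.6201, 0.0052, 0.1258]
eef_rot: [0.707, 0.707, 0.003, 0.003]
contact_force: [0.8, 0.2, 0.0]
width: 0.0853
gripper_force: 0.0
[307.06223199 217.47166715]
[282.9  42.9] [ 230    0  106   69 1205] [0.6037 0.1129 0.064 ]
[310.  216.9] [297 205  27  25 471] [0.619  0.0064 0.064 ]
[444.8 277.4] [422 251  44  54 586] [ 0.7145 -0.0391  0.064 ]
[184.9 276.1] [165 252  44  49 553] [ 0.5306 -0.0371  0.064 ]
[328.1 317.3] [287 302  81  44 859] [ 0.6319 -0.0712  0.064 ]
t 11.02 tcp [0.6194 0.0052 0.1231] shift cm [-19.44 -18.77   0.19] yaw y -0.05 w 0.0848 F [ 0.   0.6 -0.1] q6 1.58
```

View pics/w5.png

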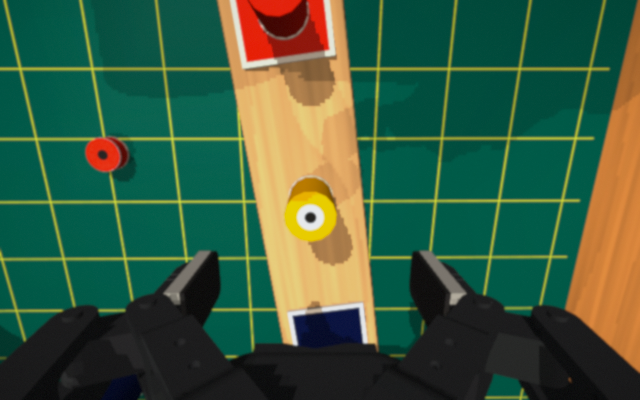

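The yellow spool stands centred on the wood, disc at (310,217), midway between the cards. The red bobbin is at (105,154). Next is the navy spool.

```bash
python3 -m inch '[[[-1.4,-1.4,0,0,8.5],[-2.8,-2.7,0,0,8.5],[-2.9,-2.8,0,0,8.5],[-2.9,-2.8,0,0,8.5],[-2.9,-2.8,0,0,8.5],[-2.9,-2.8,0,0,8.5],[-2.2,-2.1,0,0,8.5],[-1.4,-1.4,0,0,8.5]]]' >/dev/null
python3 -m inch '[[[0,0,0,0,8.5],[0,0,0,0,8.5]]]' >/dev/null
python3 - <<'E'
from h import *
m=camera_model("wrist")
im,d=get_image("wrist");cv2.imwrite("pics/w6.png",im[:,:,::-1])
print(proj(m,[.4315,-.189,.058]))
for c,s in blobs(masks(im)["white"],60):print(c,s,plane(m,c,.058).round(4))
for c,s in blobs(masks(im)["navy"],200):print(c,s,plane(m,c,.012).round(4))
to([.4315,-.189,.0225])
E
```

```text
[316.88077425 218.69118082]
[584.2 125.3] [ 536   73  103  107 2626] [ 0.5971 -0.1287  0.058 ]
[316.3 181.4] [296 175  43  21 179] [ 0.4312 -0.1636  0.058 ]
[318.8 217.6] [305 204  29  28 590] [ 0.4328 -0.1882  0.058 ]
[185.  276.2] [164 251  46  53 687] [ 0.3385 -0.2313  0.058 ]
[444.1 276.6] [420 251  46  54 700] [ 0.5211 -0.2322  0.058 ]
[351.1 315.3] [ 321  296   64   53 1261] [ 0.4564 -0.2633  0.058 ]
[586.2 126.2] [ 545   82   86   90 6306] [ 0.6365 -0.131   0.012 ]
[318.5 208.2] [ 294  179   51   62 1754] [ 0.4331 -0.1953  0.012 ]
t 11.9 tcp [ 0.4291 -0.1886  0.119 ] shift cm [-0.04  0.24  9.65] yaw y -0.1 w 0.0848 F [ 1.5  0.1 -0.6] q6 1.16
```

View pics/w6.png

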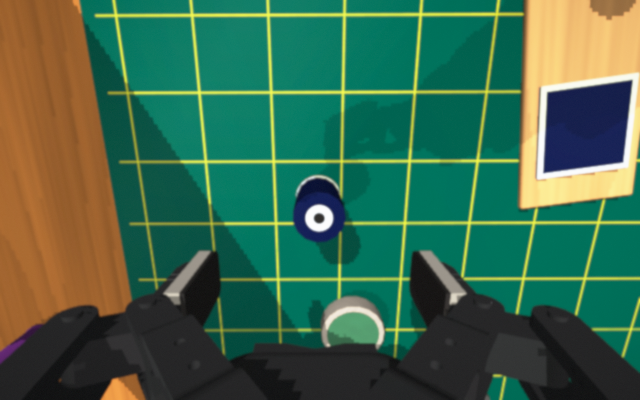

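The navy spool's disc is at (319,218), the navy card at (586,126), and the tin (352,328) is well clear of the fingers.

```bash
python3 -m inch '[[[0,0.3,2,0,8.5],[0,0,3,0,8.5],[0,0,2.7,0,8.5],[0,0,1.4,0,8.5],[0,0,0.5,0,8.5],[0,0,0,0,8.5],[0,0,0,0,3.0],[0,0,0,0,3.0]]]' >/dev/null
python3 -m inch '[[[0,0,0,0,3.0],[0,0,0,0,3.0],[0,0,0,0,3.0],[0,0,0,0,3.0],[0,0,0,0,3.0],[0,0,0,0,3.0],[0,0,0,0,3.0]]]'
python3 -c "
from h import *
to([.636,-.132,.0625])"
```

```text
time: 13.15
tcp_pos: [0.4328, -0.1889, 0.0241]
eef_rot: [0.707, 0.707, 0.0, 0.001]
contact_force: [-1.7, 1.8, 11.6]
width: 0.0347
gripper_force: 58.7
t 13.15 tcp [ 0.4328 -0.1889  0.0241] shift cm [ 5.71 20.32 -3.81] yaw y -0.06 w 0.0347 F [-1.7  1.8 11.6] q6 1.16
```

```bash
python3 -m inch '[[[0,0,-1,0,3.0],[0,0,-2,0,3.0],[0,0,-2,0,3.0],[0.4,1.4,-0.5,0,3.0],[0.8,2.8,0,0,3.0],[0.8,3,0,0,3.0],[0.9,3,0,0,3.0],[0.9,3,0,0,3.0]]]' >/dev/null
python3 -m inch '[[[0.8,3,0,0,3.0],[0.7,2.6,0,0,3.0],[0.4,1.5,1,0,3.0],[0,0,2,0,3.0],[0,0,0.6,0,3.0],[0,0,0,0,3.0],[0,0,0,0,3.0]]]'
python3 -c "
from h import *
to([.636,-.1325,.0333])"
```

```text
time: 14.4
tcp_pos: [0.6346, -0.132, 0.0425]
eef_rot: [0.708, 0.707, -0.0, -0.0]
contact_force: [0.4, 0.5, -0.5]
width: 0.0345
gripper_force: 59.9
t 14.4 tcp [ 0.6346 -0.132   0.0425] shift cm [-0.05  0.14  0.92] yaw y -0.07 w 0.0345 F [ 0.4  0.5 -0.5] q6 1.37
```

```bash
python3 -m inch '[[[0,0.1,0.5,0,3.0],[0,0,0.3,0,3.0],[0,0,0.12,0,3.0],[0,0,0,0,3.0],[0,0,0,0,3.0]]]'; python3 -m inch '[[[0,0,0.05,0,3.0],[0,0,0,0,3.0],[0,0,0,0,3.0]]]'
```

```text
time: 14.82
tcp_pos: [0.6362, -0.1319, 0.0332]
eef_rot: [0.707, 0.707, 0.0, 0.0]
contact_force: [-0.1, 0.6, 0.3]
width: 0.0345
gripper_force: 60.0
time: 15.07
tcp_pos: [0.6363, -0.1319, 0.0331]
eef_rot: [0.707, 0.707, 0.0, 0.0]
contact_force: [-3.8, 0.6, 8.5]
width: 0.0342
gripper_force: 60.6
```

```bash
python3 -m inch '[[[0,0,0,0,4.5],[0,0,0,0,6],[0,0,0,0,7],[0,0,0,0,8],[0,0,0,0,8],[0,0,-1,0,8],[0,0,-2,0,8],[0,0,-3,0,8]]]'  >/dev/null
python3 -m inch '[[[0,0,-3,0,8.5],[0,0,0,0,8.5]]]' >/dev/null
python3 - <<'E'
from h import *
m=camera_model("wrist")
im,d=get_image("wrist");cv2.imwrite("pics/w7.png",im[:,:,::-1])
print(proj(m,[.636,-.132,.067]))
for c,s in blobs(masks(im)["white"],100):print(c,s,plane(m,c,.067).round(4))
to([.456,.042,.12])
E
```

```text
[307.41358082 217.67108896]
[306.4 189. ] [ 260  150   95   92 1773] [ 0.6355 -0.1122  0.067 ]
[307.4 180.6] [288 175  43  18 147] [ 0.6362 -0.1066  0.067 ]
[310.1 216.6] [296 203  29  28 575] [ 0.6378 -0.1312  0.067 ]
[185.1 275.9] [164 251  45  52 627] [ 0.5493 -0.1749  0.067 ]
[444.3 276.7] [421 251  45  54 658] [ 0.7331 -0.1766  0.067 ]
t 15.95 tcp [ 0.6382 -0.1322  0.1265] shift cm [ 17.41 -18.24   0.52] yaw y -0.05 w 0.0852 F [ 0.2 -0.5 -0.4] q6 1.37
```

The navy spool stands on its card. Next is the red bobbin.

```bash
python3 -m inch '[[[1.3,-1.4,0,0,8.5],[2.5,-2.6,0,0,8.5],[2.6,-2.7,0,0,8.5],[2.6,-2.7,0,0,8.5],[2.6,-2.7,0,0,8.5],[2.6,-2.7,0,0,8.5],[1.9,-2.0,0,0,7],[1.3,-1.4,0,0,6]]]' >/dev/null
python3 -m inch '[[[0,0,1.5,0,6],[0,0,2,0,6],[0,0,0,0,6],[0,0,0,0,6]]]' >/dev/null
python3 - <<'E'
from h import *
m=camera_model("wrist")
im,d=get_image("wrist");cv2.imwrite("pics/w8.png",im[:,:,::-1])
print(proj(m,[.456,.042,.016]))
for c,s in blobs(masks(im)["red"],150):print(c,s,plane(m,c,.016).round(4))
to([.456,.042,.0055])
E
```

```text
[316.30836459 214.73207204]
[557.8  51. ] [  495     0   145   113 12136] [0.6038 0.1469 0.016 ]
[317.  212.8] [ 299  193   38   40 1067] [0.4565 0.0434 0.016 ]
t 17.0 tcp [0.4542 0.0422 0.0877] shift cm [-0.02  0.18  8.22] yaw y -0.06 w 0.0599 F [-0.1 -0.2  0.4] q6 1.66
```

View pics/w8.png

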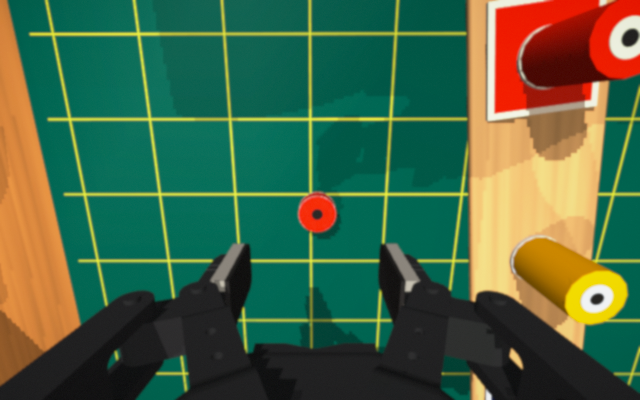

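The red bobbin lies flat, hole at (317,214), between the open fingers, with both spools upright on the board. Descending.

```bash
python3 -m inch '[[[0,0.2,2,0,6],[0,0,3,0,6],[0,0,2,0,6],[0,0,0.9,0,6],[0,0,0.3,0,6],[0,0,0,0,6],[0,0,0,0,6]]]'; python3 -c "
from h import *
to([.4563,.0425,.005])"
```

```text
time: 17.58
tcp_pos: [0.4573, 0.0424, 0.0066]
eef_rot: [0.707, 0.707, 0.001, 0.0]
contact_force: [-0.3, 0.1, -1.0]
width: 0.06
gripper_force: 0.0
t 17.58 tcp [0.4573 0.0424 0.0066] shift cm [ 0.01 -0.1   0.16] yaw y -0.06 w 0.06 F [-0.3  0.1 -1. ] q6 1.66
```

```bash
python3 -m inch '[[[0,0,0.15,0,6],[0,0,0,0,4],[0,0,0,0,2],[0,0,0,0,2],[0,0,0,0,2],[0,0,0,0,2],[0,0,0,0,2],[0,0,0,0,2]]]'; python3 -c "
from h import *
to([.599,.1442,.1])"
```

```text
time: 18.25
tcp_pos: [0.4568, 0.0424, 0.0046]
eef_rot: [0.707, 0.707, 0.0, 0.0]
contact_force: [-3.1, -0.3, 11.4]
width: 0.023
gripper_force: 58.2
t 18.25 tcp [0.4568 0.0424 0.0046] shift cm [10.2  14.22 -9.53] yaw y -0.05 w 0.023 F [-3.1 -0.3 11.4] q6 1.66
```

```bash
python3 -m inch '[[[0,0,-1,0,2],[0,0,-2,0,2],[0,0,-3,0,2],[0,0,-3,0,2],[0.8,1.1,-1,0,2],[1.5,2.1,0,0,2],[1.8,2.5,0,0,2],[1.8,2.5,0,0,2]]]'
python3 -m inch '[[[1.8,2.5,0,0,2],[1.5,2.1,0,0,2],[1.0,1.4,0,0,2],[0,0,1,0,2],[0,0,0,0,2],[0,0,0,0,2]]]'
python3 - <<'E'
from h import *
m=camera_model("wrist")
im,d=get_image("wrist");cv2.imwrite("pics/w9.png",im[:,:,::-1])
to([.599,.1442,.0686])
E
```

```text
time: 18.92
tcp_pos: [0.5395, 0.1019, 0.1046]
eef_rot: [0.708, 0.707, 0.0, 0.0]
contact_force: [0.5, -0.3, 0.2]
width: 0.023
gripper_force: 58.9
time: 19.42
tcp_pos: [0.5974, 0.1437, 0.0931]
eef_rot: [0.707, 0.707, -0.001, -0.0]
contact_force: [-0.2, 0.0, 0.1]
width: 0.0228
gripper_force: 59.0
t 19.47 tcp [0.5976 0.1436 0.0938] shift cm [0.06 0.15 2.52] yaw y -0.07 w 0.0231 F [0.8 0.8 0.4] q6 1.81
```

View pics/w9.png

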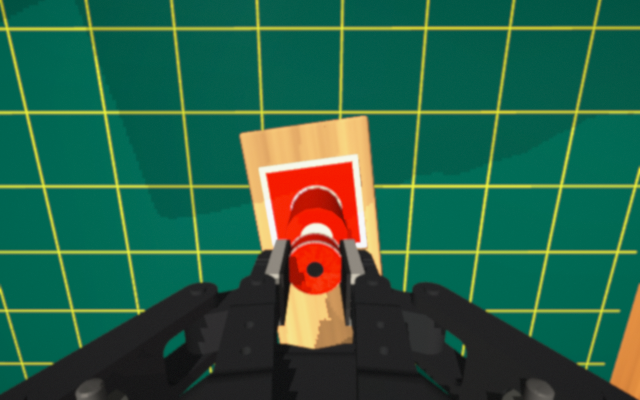

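The red bobbin, hole at (315,269), is held flat and lined up over the red spool, whose disc is at (317,230). Lowering.

```bash
python3 -m inch '[[[0.05,0.15,1,0,2],[0,0,1,0,2],[0,0,0.3,0,2],[0,0,0.1,0,2],[0,0,0,0,2],[0,0,0,0,2]]]'; python3 -m inch '[[[0,0,0.08,0,2],[0,0,0,0,2],[0,0,0,0,2]]]'
```

```text
time: 19.97
tcp_pos: [0.6, 0.1446, 0.07]
eef_rot: [0.707, 0.707, 0.0, -0.0]
contact_force: [-0.9, 0.6, -1.0]
width: 0.0232
gripper_force: 58.9
time: 20.22
tcp_pos: [0.6001, 0.1447, 0.0693]
eef_rot: [0.707, 0.707, 0.0, 0.0]
contact_force: [-0.4, -0.7, -0.7]
width: 0.0232
gripper_force: 58.9
```

```bash
python3 -m inch '[[[0,0,0.07,0,2],[0,0,0,0,2],[0,0,0,0,2]]]'
```

```text
time: 20.47
tcp_pos: [0.6002, 0.1447, 0.0687]
eef_rot: [0.707, 0.707, 0.0, 0.0]
contact_force: [-0.4, -0.1, 3.8]
width: 0.023
gripper_force: 59.4
```

```bash
python3 -m inch '[[[0,0,0,0,2.8],[0,0,0,0,3.5],[0,0,0,0,5],[0,0,0,0,6],[0,0,0,0,6],[0,0,-1,0,6],[0,0,-2,0,6],[0,0,-3,0,6]]]' >/dev/null
python3 -m inch '[[[0,0,0,0,6],[0,0,0,0,6]]]' >/dev/null
python3 - <<'E'
from h import *
m=camera_model("wrist")
im,d=get_image("wrist");cv2.imwrite("pics/w10.png",im[:,:,::-1])
print("bob",proj(m,[.5995,.1442,.080]))
to([.4605,.3105,.09])
E
```

```text
bob [309.29682057 225.2417104 ]
t 21.35 tcp [0.6004 0.1448 0.1293] shift cm [ 16.56 -14.01   3.91] yaw y -0.05 w 0.0598 F [-0.2  0.9 -0.2] q6 1.81
```

View pics/w10.png

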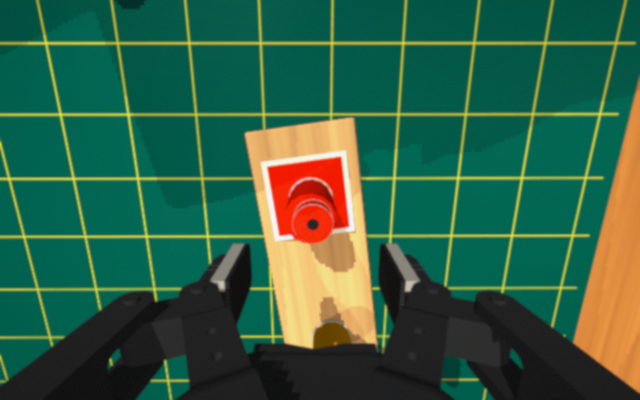

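The red bobbin lies centred on the red spool, hole at (312,224). Next is the yellow bobbin.

```bash
python3 -m inch '[[[1.4,-1.2,0,0,6],[2.4,-2.0,0,0,6],[2.5,-2.1,0,0,6],[2.5,-2.1,0,0,6],[2.5,-2.1,0,0,6],[2.4,-2.1,0,0,6],[1.8,-1.5,0.5,0,6],[1.1,-0.9,1,0,6]]]' >/dev/null
python3 -m inch '[[[0,0,1.5,0,6],[0,0,1,0,6],[0,0,0,0,6],[0,0,0,0,6]]]' >/dev/null
python3 - <<'E'
from h import *
m=camera_model("wrist")
im,d=get_image("wrist");cv2.imwrite("pics/w11.png",im[:,:,::-1])
print(proj(m,[.4605,.3105,.016]))
for c,s in blobs(masks(im)["yellow"],150):print(c,s,plane(m,c,.016).round(4))
to([.4605,.3105,.0045])
E
```

```text
[313.51747184 213.43007623]
[561.2  59.9] [ 481   31  159   59 5249] [0.614  0.4097 0.016 ]
[314.9 207.3] [296 190  38  40 318] [0.4615 0.315  0.016 ]
[ 25.8 320. ] [   1  273   49   94 2416] [0.2374 0.2244 0.016 ]
[  5.7 347. ] [  0 316  17  54 408] [0.2154 0.1996 0.016 ]
t 22.4 tcp [0.4603 0.3104 0.0885] shift cm [0.02 0.02 8.4 ] yaw y -0.09 w 0.0601 F [-0.5  0.4 -0.2] q6 2.17
```

View pics/w11.png

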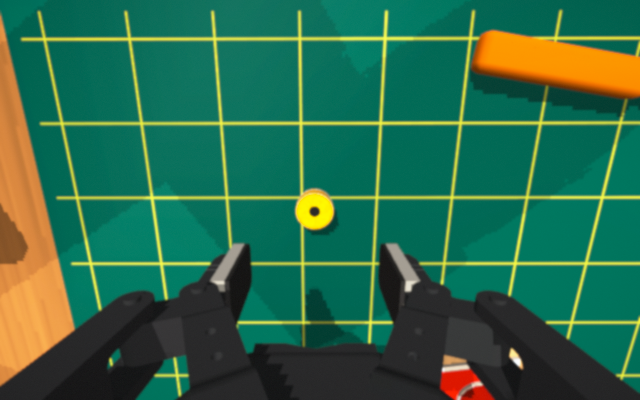

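The yellow bobbin is flat, hole at (314,211), which gives about (0.461, 0.312), with clear space around it.

```bash
python3 -m inch '[[[0.15,0.05,2,0,6],[0,0,3,0,6],[0,0,2,0,6],[0,0,1.1,0,6],[0,0,0.3,0,6],[0,0,0,0,6],[0,0,0,0,6]]]'; python3 -c "
from h import *
to([.461,.312,.005])"
```

```text
time: 22.98
tcp_pos: [0.4615, 0.3127, 0.0057]
eef_rot: [0.708, 0.707, 0.001, 0.0]
contact_force: [0.1, -0.1, 0.4]
width: 0.0601
gripper_force: 0.0
t 22.98 tcp [0.4615 0.3127 0.0057] shift cm [-0.07 -0.05  0.07] yaw y -0.07 w 0.0601 F [ 0.1 -0.1  0.4] q6 2.17
```

```bash
python3 -m inch '[[[0,0,0.1,0,6],[0,0,0,0,4],[0,0,0,0,2],[0,0,0,0,2],[0,0,0,0,2],[0,0,0,0,2],[0,0,0,0,2],[0,0,0,0,2]]]'
python3 -m inch '[[[0,0,-1,0,2],[0,0,-2,0,2],[0,0,-3,0,2],[0,0,-3,0,2],[0,0,-3,0,2],[0,0,-0.5,0,2],[0,0,0,0,2]]]'; python3 -c "
from h import *
to([.618,.006,.12])"
```

```text
time: 23.65
tcp_pos: [0.461, 0.3125, 0.0042]
eef_rot: [0.707, 0.707, 0.0, 0.0]
contact_force: [-2.4, -1.6, 10.0]
width: 0.0233
gripper_force: 58.4
time: 24.23
tcp_pos: [0.4618, 0.3132, 0.1312]
eef_rot: [0.707, 0.707, 0.002, 0.0]
contact_force: [-0.1, 1.0, -0.3]
width: 0.0231
gripper_force: 58.9
t 24.23 tcp [0.4618 0.3132 0.1312] shift cm [-30.7   15.64   1.1 ] yaw y -0.05 w 0.0231 F [-0.1  1.  -0.3] q6 2.17
```

```bash
python3 -m inch '[[[-1.5,0.8,0,0,2],[-3,1.5,0,0,2],[-3.2,1.6,0,0,2],[-3.2,1.6,0,0,2],[-3.2,1.6,0,0,2],[-3.2,1.6,0,0,2],[-3.2,1.6,0,0,2],[-3.2,1.6,0,0,2]]]' >/dev/null
python3 -m inch '[[[-3,1.6,0,0,2],[-2.4,1.2,0,0,2],[-1.6,0.9,1,0,2],[0,0,2,0,2],[0,0,1,0,2],[0,0,0,0,2],[0,0,0,0,2]]]'
python3 - <<'E'
from h import *
m=camera_model("wrist")
im,d=get_image("wrist");cv2.imwrite("pics/w12.png",im[:,:,::-1])
to([.6185,.0063,.0652])
E
```

```text
time: 25.48
tcp_pos: [0.6154, 0.0057, 0.0877]
eef_rot: [0.707, 0.707, -0.001, -0.001]
contact_force: [-0.5, 0.7, 0.7]
width: 0.0229
gripper_force: 58.9
t 25.53 tcp [0.616  0.0059 0.0886] shift cm [0.04 0.25 2.34] yaw y -0.0 w 0.0229 F [ 0.3 -0.6 -0.5] q6 1.58
```

View pics/w12.png

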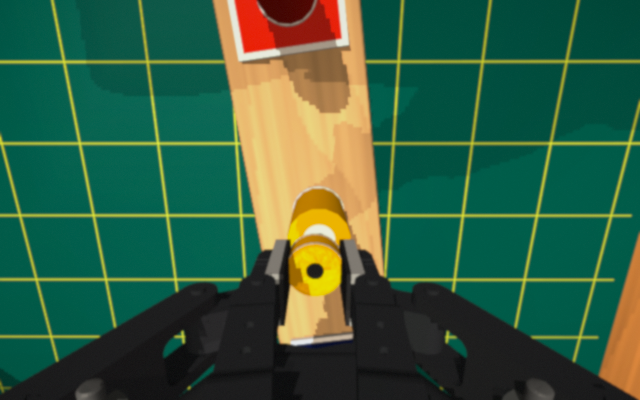

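The yellow bobbin, hole at (315,270), is over the yellow spool, whose disc is at (319,232). I'll shift about 2 mm in +x and lower.

```bash
python3 -m inch '[[[0.05,0.2,1,0,2],[0,0,0.8,0,2],[0,0,0.3,0,2],[0,0,0.1,0,2],[0,0,0,0,2],[0,0,0,0,2]]]'; python3 -m inch '[[[0,0,0.08,0,2],[0,0,0,0,2],[0,0,0,0,2]]]'
```

```text
time: 26.03
tcp_pos: [0.6185, 0.0058, 0.0666]
eef_rot: [0.707, 0.707, 0.0, 0.0]
contact_force: [0.7, 0.2, -0.7]
width: 0.0234
gripper_force: 58.9
time: 26.28
tcp_pos: [0.6184, 0.0057, 0.0658]
eef_rot: [0.707, 0.707, 0.0, 0.0]
contact_force: [-0.1, 0.2, -0.1]
width: 0.0231
gripper_force: 58.9
```

```bash
python3 -m inch '[[[0,0,0.08,0,2],[0,0,0,0,2],[0,0,0,0,2]]]'
```

```text
time: 26.53
tcp_pos: [0.6186, 0.0057, 0.0652]
eef_rot: [0.707, 0.707, 0.0, 0.0]
contact_force: [-1.0, -0.1, 5.1]
width: 0.0232
gripper_force: 59.5
```

Contact felt. Releasing, lifting, then retreating toward +y out of the fixed cameras' view.

```bash
python3 -m inch '[[[0,0,0,0,2.8],[0,0,0,0,3.5],[0,0,0,0,5],[0,0,0,0,6],[0,0,0,0,6],[0,0,-1,0,6],[0,0,-2,0,6],[0,0,-3,0,6]]]' >/dev/null
python3 -m inch '[[[0,0,-3,0,6],[0,0,-3,0,6],[0,-2,-2,0,6],[0,-3,0,0,6],[0,-3,0,0,6],[0,-3,0,0,6],[0,-3,0,0,6],[0,-2,0,0,6]]]'
python3 -m inch '[[[1.5,0,0,0,6],[3,0,0,0,6],[3,0,0,0,6],[3,0,0,0,6],[3,0,0,0,6],[3,0,0,0,6],[3,0,0,0,6],[0,0,0,0,6]]]'
python3 - <<'E'
from h import *
S,ds=get_image("scene");T,dt=get_image("top")
a=cv2.resize(T[85:215,210:480],None,fx=2.9,fy=2.9,interpolation=cv2.INTER_CUBIC)[:290,:783];b=cv2.resize(S[150:320,240:520],None,fx=1.7,fy=1.7,interpolation=cv2.INTER_CUBIC)
c=np.zeros((a.shape[0]+b.shape[0],783,3),np.uint8);c[:a.shape[0]]=a;c[a.shape[0]:,:b.shape[1]]=b
cv2.imwrite("pics/end.png",c[:600,:,::-1]);print(c.shape)
mt=camera_model("top");ms=camera_model("scene")
for n,P in dict(rb=[.6,.1447,.08],yb=[.6185,.006,.077],ns=[.637,-.1315,.067]).items():print(n,proj(mt,P).round(1),proj(ms,P).round(1))
for n,im,roi in(("top",T,(230,80,400,150)),("scene",S,(340,140,450,310))):
    x0,y0,x1,y1=roi;K=masks(im)
    for k in("yellow","white"):
        q=np.zeros_like(K[k]);q[y0:y1,x0:x1]=K[k][y0:y1,x0:x1]
        for cc,s in blobs(q,20):print(n,k,cc,s)
E
```

```text
time: 27.87
tcp_pos: [0.456, 0.0058, 0.2056]
eef_rot: [0.707, 0.707, 0.0, 0.0]
contact_force: [-0.2, 0.3, -0.1]
width: 0.0603
gripper_force: 0.0
time: 28.53
tcp_pos: [0.4583, 0.205, 0.2054]
eef_rot: [0.706, 0.708, 0.001, -0.0]
contact_force: [0.7, -0.2, -0.9]
width: 0.0599
gripper_force: 0.0
(579, 783, 3)
rb [250.  116.6] [426.8 161.5]
yb [307.5 110.4] [405.9 206.4]
ns [363.8 105.2] [382.  258.5]
top yellow [308.1 114.2] [300 105  17  20 230]
top white [361. 113.] [347  98  31  30 182]
top white [364.  105.5] [361 102   7   8  42]
top white [261.6 112.1] [256 111  11   5  29]
top white [251.3 131.9] [239 113  31  28 152]
scene yellow [401.8 217.6] [395 205  16  22 211]
scene white [408.2 168.2] [393 155  38  37  79]
scene white [422.5 178.1] [402 161  44  34 310]
scene white [417.  210.8] [414 206   7  10  31]
scene white [379.6 273.3] [357 251  43  41 380]
scene white [381.7 258.6] [377 254  10  10  71]
```

View pics/end.png

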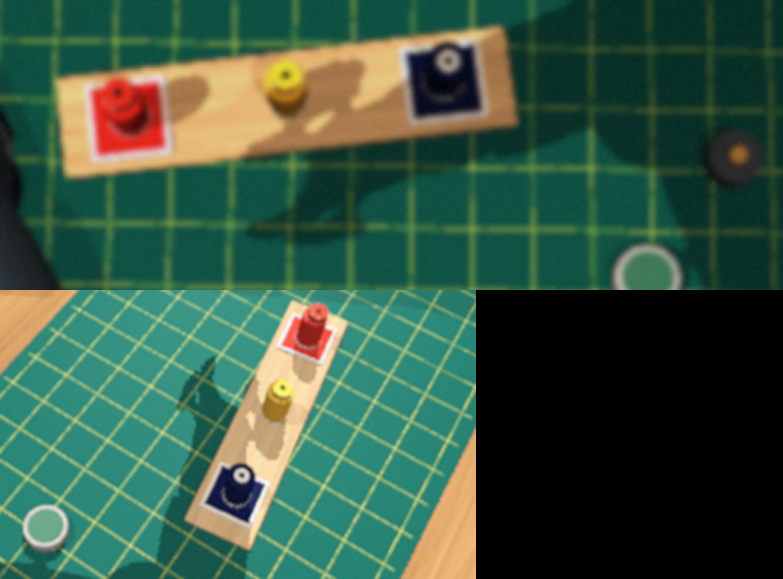

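Both views show all three spools upright and centred. The bobbin holes in the top crop are at (119,94) for red and (285,74) for yellow, each within a pixel of the expected place, and the tin and weight look undisturbed. Handing in.

```bash
python3 -c "
from workcell import close_job
print(close_job())"
```

```text
the job is handed in; nothing more can be done
None
```

The job is handed in, with no verdict shown: all three spools stand centred on their spots, the red and yellow bobbins lie flat on their own spools, and the tin and weight were not touched; it took about 29 s of robot time.

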